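# Open the touch-latch stamp cupboard with a fingertip

### The job

On the stamp-sorting table stand two small handleless cupboards with push-to-open doors. Open the wider one, whose door is hinged on the left as the robot faces it: press its door near the free edge until the catch lets go, take the fingers away so that the spring sets the door ajar by itself, then reach behind the free edge and push the door wide open, until it stands square to the cupboard. Only touch the door, never take it between the fingers; keep the narrow cupboard shut and leave everything else on the table where it stands.

Things in the scene. Friction and masses are not known exactly. Their poses are not given: they have to be found in the camera images.
- wide: the wider of the two cupboards, fixed: light wood carcass 160 deep (x) x 170 wide (y) x 160 high, plain white handleless door over its whole front. Origin: centre of its underside; x points from the door to the back, y to its left side seen from the robot, z up. Turned by up to 0.18 rad about the vertical. Striker and spring plunger sit behind the door 45 mm above the table; the door's inner side is bare above 70 mm.
- wide_door (a joint): angle of the wide door, rad: about 0 shut, grows as the free edge swings out towards the robot, 1.57 square to the cupboard, stop at 1.75. Touch latch: pressed in 3 to 5 mm the catch lets go; once the fingers leave, a spring swings it to about 0.5 in half a second. From there it moves freely against slight friction (0.05 N m), stays where left, and does not latch again.
- wide_hinge (a point): point on the vertical hinge axis of the wide door, 80 mm above the table, in mid-thickness of the panel (94 mm in front of and 85 mm to the left of the cupboard's origin). Fixed; its axes are the cupboard's.
- wide_door_mid (a point): centre of the wide door, an upright panel 168 wide, 154 high (3 to 157 above the table), 16 thick, hinged on the left, free edge on the right, 6 mm slit behind it. Turns with the door: x through the panel from outer to inner face (+-8 mm), y along the panel towards the hinge (hinge axis at +84 mm, free edge at -84 mm), z up (+-77 mm).
- wide_door_press (a point): a good place to press: on the outer face of the wide door, 35 mm from its free edge (133 mm from the hinge axis) and 120 mm above the table; moves with the door, same axes. Here about 3 N (more nearer the hinge) releases the catch; 5 mm in is a firm stop.
- wide_door_edge (a point): on the free edge of the wide door (168 mm from the hinge axis), mid-thickness, 120 mm above the table; moves with the door, same axes.
- narrow: the other, narrower cupboard of the same make, 160 deep x 115 wide x 160 high, door hinged on its right side; must stay shut. Origin: centre of its underside, axes as for the wide one. The two may stand either way round, with at least 0.1 m between them.
- narrow_door (a joint): door of the narrow cupboard, same touch latch; rad, about 0 shut, grows as it opens.
- yellow_tub: loose yellow plastic tub of stamps, 80 x 100 x 50 high, in front of the narrow cupboard; origin centre of underside, as for all the following; leave alone
- brown_basket: loose brown tub of stamps, 120 x 90 x 50 high, to the right of the cupboards; leave alone
- blue_box: loose dark blue box of stamps, 130 x 100 x 70 high, to the left of the cupboards; leave alone
- glue: loose small bottle of glue, 38 diameter, 110 high, standing close beside the left (hinge) side of the wide cupboard; leave alone
- loupe: loose black stand magnifier, 46 diameter, 39 high, on top of the narrow cupboard; leave alone
- envelopes: loose stack of envelopes 70 x 110 x 16 high on top of the wide cupboard, in its rear half (at least 60 mm behind the front of the carcass); leave alone
- tweezers: loose steel tweezers 120 long, 6 high, lying on the table close to the right side of the narrow cupboard; leave alone

How it is judged:
By the outcome, as a careful person would: the job done as asked, in the order asked, and still so for the second after the job is handed in, with the robot touching nothing.
It also fails if it takes over 51 s, if anything falls off the work surface, if the arm or the gripper's body presses on something with over 40 N, if the wrist force passes 120 N, or if a joint passes its speed limit or range.

### The arm

A 6-joint arm with a two-finger parallel gripper is mounted at the origin on the work surface. World frame = base frame: x ahead of the robot, y to its left, z up, the work surface at z = 0. Lengths are in m, angles in rad, forces in N, time in s.
With the tool pointing down it reaches from about 0.225 to 0.875 m from the base axis. Payload 3.4 kg.
Tool frame: the origin (TCP) lies at the very end of the fingers, on their centre line; the grasp point (between the pads) lies manip.pinch_z behind it (manip.pinch_z is the distance from the TCP to the grasp point, in m); z points along the fingers, y is the direction in which the jaws open and shut (so a half turn about z gives the same grasp; the last joint's range is limited). The gripper opens to 85 mm and grips with 20 to 120 N. Pads are 22 mm wide; open, the fingers measure 114 mm over their backs; the gripper's body (76 mm by 85 mm) begins 54 mm behind the grasp point. The pads swing forward as they close: fully open they stand 13 mm farther back than shut.
Start: joints at [1.158, 0.276, 1.505, -0, 1.361, -0.121], TCP at [0.165, 0.551, 0.231] pointing down, gripper open.
Joint ranges: [-2.89, 2.89], [-0.75, 2.08], [0.22, 2.7], [-1.18, 4.32], [0.11, 2.71], [-2.7, 2.7]. Speed limits (rad/s): [2.57, 2.57, 3.14, 3.14, 3.14, 3.14].

### API

Orientations are given as a unit quaternion [w, x, y, z].
In Python, from rig import manip, imaging, workorder gives the robot as it stands.
- The arm moves only by the tool apply_moves, never from a script. Its argument "moves" is one flat list of numbers, 7 for each row, row after row: the finger opening in m, from 0 to 0.0854, then the shift along the tool's x, y, z in m, then the turn, a rotation vector about the tool's x, y, z in rad. In form: [jaw, tx, ty, tz, rx, ry, rz, jaw, tx, ty, tz, rx, ry, rz, ...]. A call has exactly 8 rows; each row shifts and turns the pose as measured when the row begins, along the tool's axes as they then stand; what a row does not reach is not made up. A row lasts 1/12 s, in which the tool goes at most 41.7 mm and 7.16 degrees, less where a joint would pass 70% of its speed; a pose out of reach is approached as far as the arm can. A call with a gripper value outside its range is refused whole. The fingers move at their own pace and stop on an object; "newtons" is the grip in N (left out, the last holds). Time passes only in rows, so rows that do not move let the fingers close, or fill a call up. It gives the time, the measured TCP pose, the force and the opening at its end, in the units of the state.
- manip.get_state(): the state, without advancing time (a new reading comes with each control period).
- imaging.get_image(name): name is "side" or "top" or "wrist"; returns a dict with "image" (420x560x3 uint8, red, green, blue), "range_z" (420x560 float32, m along the optical axis (not along the pixel's ray), 0 where there is no reading), "fx", "fy", "cx", "cy" (pixels), "R" (3x3) and "t" (3): a world point X has camera coordinates R X + t. Camera axes: x right, y down, z forward; pixel columns grow to the right and rows downward; lengths in m; the calibration is good to about 2 mm. A picture is of the moment at which its call begins.
- workorder.sign_off(): hands the job in, once; it reports no verdict.
The state is a dict: "clock": time; "qpos": joint angles; "qd": joint speeds; "effort": joint torques, N m; "position": TCP position; "ee_rot": TCP orientation; "contact_force": force on the tool from outside, world axes, zero at the start; "moment": the same for the moment, N m; "width": finger opening in m.
Only numpy, scipy, OpenCV 4.12 (cv2) and the standard library are available. Lean on these libraries where they do the work, as an engineer would, in place of code of your own. Each camera call takes 0.05 s, during which the arm holds its last target.

## Working session

There is one attempt and no reset: what is moved stays moved. The work goes in short steps, Python scripts to look and compute and a tool call to move; the robot and the scene stay as the last step left them, time stands still between calls to the robot, and variables do not carry over. Pictures are saved under pics/ and viewed, and the job is handed in when it is done.

Besides the shell and the picture viewer there is one more tool, called after "Call:" by a JSON object that holds its "fn" and its "kwargs". apply_moves: Moves the arm, as the interface text tells. Its arguments: {"type":"object","properties":{"moves":{"type":"array"},"newtons":{"type":"number"}},"required":["moves"]}

```bash
ls; mkdir -p pics; python3 - <<'E'
from rig import manip, imaging, workorder
import cv2,numpy as np
print(manip.get_state(), manip.pinch_z)
for n in ["side","top","wrist"]:
    d=imaging.get_image(n); cv2.imwrite(f"pics/{n}0.png",d["image"][:,:,::-1]); np.savez(f"pics/{n}0.npz",**d)
    print(n,d["fx"],d["cx"],d["cy"],d["R"].round(3).tolist(),d["t"].round(3))
E
```

```text
pics
{'clock': 0.0, 'qpos': array([ 1.15801204e+00,  2.76609093e-01,  1.50614369e+00,  1.81569558e-05,
        1.36070287e+00, -1.20981961e-01]), 'qd': array([-0.00183367,  0.00039481, -0.00024245,  0.00102598, -0.0014469 ,
       -0.00172639]), 'effort': array([-1.29463187e-03, -4.16777802e+01, -2.45806217e+01, -4.19556000e-04,
        1.12264819e-02, -5.56352660e-06]), 'position': array([0.1651889 , 0.55020445, 0.23042747]), 'ee_rot': array([-2.54223667e-04,  1.45385897e-01,  9.89374587e-01, -8.96181164e-04]), 'contact_force': array([ 0.06358641, -0.12524997,  0.35842326]), 'moment': array([-0.02160964,  0.03667582,  0.0260017 ]), 'width': 0.08536881038923534} 0.0187
side 475.5497376166245 279.27153041200665 210.2936179009825 [[-0.939, -0.343, -0.004], [-0.249, 0.691, -0.678], [0.236, -0.636, -0.735]] [0.587 0.204 1.324]
top 440.675147803866 279.4029773650633 203.64958215760973 [[0.004, -1.0, -0.011], [-0.995, -0.003, -0.099], [0.099, 0.011, -0.995]] [0.024 0.607 1.329]
wrist 316.09449132345304 275.15356530425186 207.73197697675226 [[0.287, 0.958, -0.001], [0.91, -0.272, 0.313], [0.3, -0.091, -0.95]] [-0.576 -0.042  0.38 ]
```

View pics/top0.png

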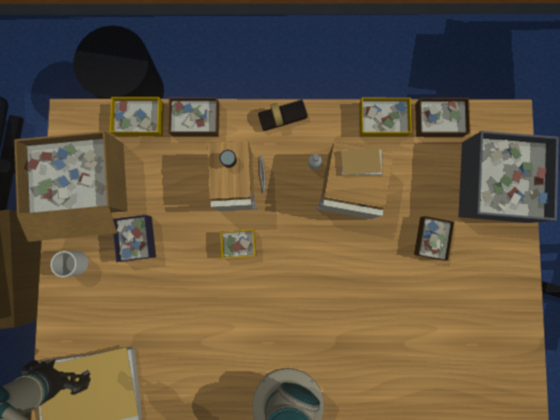

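View pics/side0.png

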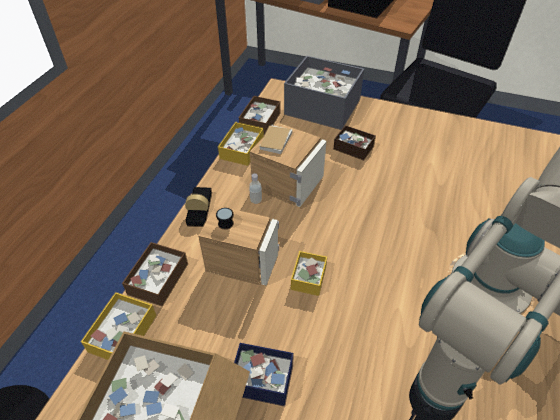

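The top view shows the wide cupboard at about (355,185) with its white door edge from (323,203) to (384,212). The narrow one with the loupe is at (230,175), and its tub is at (238,244). I'll measure the wide one next.

```bash
cat > h.py <<'E'
import numpy as np,cv2
def pts(d):
    z=d["range_z"];v,u=np.mgrid[:420,:560]
    c=np.stack([(u-d["cx"])/d["fx"]*z,(v-d["cy"])/d["fy"]*z,z],-1)
    return (c-d["t"])@d["R"]
E
python3 - <<'E'
from h import *
for n in ["top","side"]:
    d=dict(np.load(f"pics/{n}0.npz")); P=pts(d); im=d["image"].astype(int)
    hsv=cv2.cvtColor(d["image"],cv2.COLOR_RGB2HSV)
    ok=(d["range_z"]>0)
    for nm,yr in (("wide",(-.45,-.05)),("narrow",(.05,.35))):
        b=ok&(P[...,1]>yr[0])&(P[...,1]<yr[1])&(P[...,0]>.35)&(P[...,0]<.8)
        m=b&(P[...,2]>.148)&(P[...,2]<.166)&(hsv[...,1]<60)&(hsv[...,2]>150)
        c=b&(P[...,2]>.150)&(P[...,2]<.17)&(hsv[...,1]>=60)
        for k,mm in (("door",m),("carc",c)):
            q=P[mm]; 
            if len(q)<5: continue
            r=cv2.minAreaRect(q[:,:2].astype(np.float32)*1000)
            print(n,nm,k,len(q),q[:,2].mean().round(4),cv2.boxPoints(r).round(0).tolist(),[np.round(x,1) for x in r[1]],r[2])
d=dict(np.load("pics/top0.npz"));im=cv2.resize(d["image"][80:280,180:470,::-1],None,fx=2.7,fy=2.7,interpolation=cv2.INTER_CUBIC);cv2.imwrite("pics/crop0.png",im)
E
```

```text
top wide door 283 0.1573 [[563.0, -261.0], [577.0, -263.0], [606.0, -100.0], [592.0, -98.0]] [np.float64(165.8), np.float64(13.8)] 79.98860168457031
top wide carc 2422 0.1604 [[563.0, -263.0], [741.0, -295.0], [771.0, -128.0], [593.0, -95.0]] [np.float64(170.5), np.float64(181.1)] 79.74044799804688
top narrow door 190 0.157 [[587.0, 217.0], [593.0, 107.0], [606.0, 108.0], [601.0, 217.0]] [np.float64(13.4), np.float64(109.8)] 2.9473047256469727
top narrow carc 2082 0.1599 [[607.0, 223.0], [614.0, 107.0], [774.0, 116.0], [768.0, 231.0]] [np.float64(160.8), np.float64(115.8)] 3.078028678894043
side wide door 177 0.1562 [[494.0, -164.0], [628.0, -346.0], [731.0, -271.0], [597.0, -89.0]] [np.float64(127.4), np.float64(225.7)] 36.2901725769043
side wide carc 1332 0.1587 [[558.0, -263.0], [735.0, -302.0], [774.0, -123.0], [597.0, -84.0]] [np.float64(183.2), np.float64(181.0)] 77.6126708984375
side narrow door 195 0.1563 [[583.0, 221.0], [588.0, 106.0], [605.0, 107.0], [600.0, 222.0]] [np.float64(16.8), np.float64(114.7)] 2.64871883392334
side narrow carc 1853 0.159 [[605.0, 228.0], [610.0, 107.0], [771.0, 114.0], [766.0, 235.0]] [np.float64(161.4), np.float64(121.7)] 2.576542854309082
```

View pics/crop0.png

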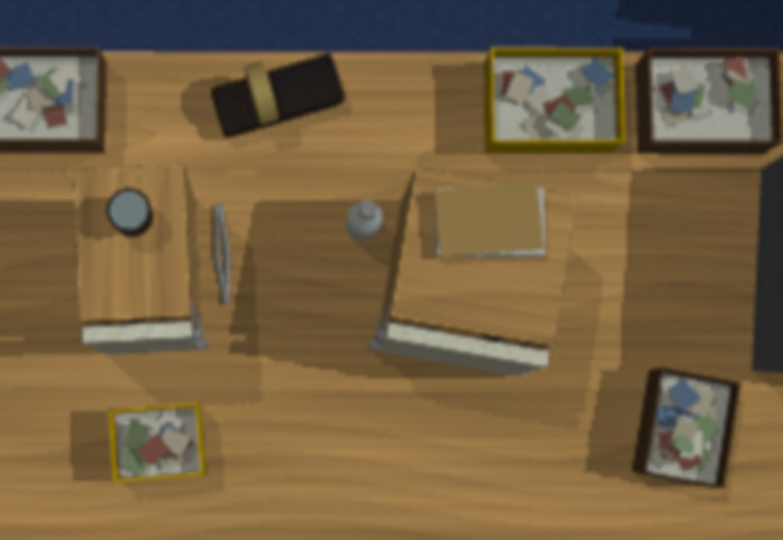

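Call:
{"fn": "apply_moves", "kwargs": {"moves": [0,0,0,0,0,0,-0.115,0,-0.022,-0.033,0,0,0,0,0,-0.022,-0.033,0,0,0,0,0,-0.022,-0.033,0,0,0,0,0,-0.022,-0.033,0,0,0,0,0,-0.022,-0.033,0,0,0,0,0,-0.022,-0.033,0,0,0,0,0,-0.022,-0.033,0,0,0,0], "newtons": 40}}

```text
clock: 0.82
position: [0.2784, 0.2941, 0.226]
ee_rot: [-0.002, 0.078, 0.997, -0.001]
contact_force: [1.1, -1.5, -0.1]
width: 0.0
```

```bash
cat >> h.py <<'E'
from scipy.spatial.transform import Rotation as Ro
YAW=-0.176
CX=np.array([np.cos(YAW),np.sin(YAW),0]);CY=np.array([-np.sin(YAW),np.cos(YAW),0])
H=np.array([.599,-.098,0])   # hinge
def rep(target=None):
    from rig import manip
    s=manip.get_state();q=s["ee_rot"];R=Ro.from_quat([q[1],q[2],q[3],q[0]])
    p=s["position"];M=R.as_matrix()
    want=np.stack([-CX,CY,[0,0,-1]],1)
    print("t",round(float(s["clock"]),2),"p",p.round(4),"F",s["contact_force"].round(2),"w",round(float(s["width"]),4))
    d=p-H
    print("cup frame: out",round(-d@CX,4),"right",round(-d@CY,4),"turn needed",Ro.from_matrix(M.T@want).as_rotvec().round(3),"q6",round(s["qpos"][5],2))
    if target is not None: print("shift",(M.T@(np.array(target)-p)).round(4))
def cup(out,right,z): 
    p=H-out*CX-right*CY; p=p.copy(); p[2]=z; return p
E
python3 -c "
from h import *
rep(cup(.07,.133,.231))"
```

```text
t 0.82 p [0.2784 0.2941 0.226 ] F [ 1.06 -1.52 -0.05] w 0.0
cup frame: out 0.3843 right -0.3299 turn needed [-0.001 -0.003  0.019] q6 -0.78
shift [-0.3053 -0.469  -0.0054]
```

Call:
{"fn": "apply_moves", "kwargs": {"moves": [0,-0.022,-0.034,0,0,0,0.019,0,-0.022,-0.034,0,0,0,0,0,-0.022,-0.034,0,0,0,0,0,-0.022,-0.034,0,0,0,0,0,-0.022,-0.034,0,0,0,0,0,-0.022,-0.034,0,0,0,0,0,-0.022,-0.034,0,0,0,0,0,-0.022,-0.034,0,0,0,0]}}

```text
clock: 1.48
position: [0.4038, -0.0149, 0.2262]
ee_rot: [0.0, 0.087, 0.996, 0.0]
contact_force: [0.3, -0.5, 1.3]
width: 0.0
```

```bash
python3 -c "
from h import *
rep(cup(.07,.133,.231))"
```

```text
t 1.48 p [ 0.4038 -0.0149  0.2262] F [ 0.34 -0.53  1.31] w 0.0
cup frame: out 0.2068 right -0.0476 turn needed [0.    0.001 0.002] q6 -1.61
shift [-0.1364 -0.1809 -0.0048]
```

Call:
{"fn": "apply_moves", "kwargs": {"moves": [0,-0.023,-0.03,0,0,0,0,0,-0.023,-0.03,0,0,0,0,0,-0.023,-0.03,0,0,0,0,0,-0.023,-0.03,0,0,0,0,0,-0.023,-0.03,0,0,0,0,0,-0.021,-0.03,0.01,0,0,0,0,0,0,0.035,0,0,0,0,0,0,0.035,0,0,0]}}

```text
clock: 2.15
position: [0.5165, -0.2412, 0.1498]
ee_rot: [0.01, 0.093, 0.996, -0.005]
contact_force: [-0.8, 0.5, -0.2]
width: 0.0003
```

```bash
python3 -c "
from h import *
rep(cup(.035,.133,.107))"
```

```text
t 2.15 p [ 0.5165 -0.2412  0.1498] F [-0.82  0.46 -0.2 ] w 0.0003
cup frame: out 0.0562 right 0.1555 turn needed [-0.009  0.021 -0.01 ] q6 -1.94
shift [-0.0201  0.0231  0.043 ]
```

Call:
{"fn": "apply_moves", "kwargs": {"moves": [0,0,0.01,0.015,-0.009,0.021,-0.01,0,-0.005,0.01,0.014,0,0,0,0,-0.005,0.003,0.014,0,0,0,0,-0.004,0,0,0,0,0,0,0,0,0,0,0,0,0,0,0,0,0,0,0,0,0,0,0,0,0,0,0,0,0,0,0,0,0]}}

```text
clock: 2.82
position: [0.5319, -0.2161, 0.0994]
ee_rot: [-0.009, 0.088, 0.996, 0.005]
contact_force: [0.3, 0.8, -0.2]
width: -0.0001
```

```bash
python3 - <<'E'
from h import *
rep(cup(.035,.133,.107))
from rig import imaging
for n in ("top","side"):
    d=imaging.get_image(n); cv2.imwrite(f"pics/{n}1.png",cv2.resize(d["image"][80:300,200:480] if n=="top" else d["image"][90:290,180:460],None,fx=2,fy=2)[:,:,::-1])
E
```

```text
t 2.82 p [ 0.5319 -0.2161  0.0994] F [ 0.35  0.83 -0.22] w -0.0001
cup frame: out 0.0454 right 0.128 turn needed [ 0.008 -0.019  0.001] q6 -1.9
shift [-0.0103 -0.0049 -0.0079]
```

View pics/side1.png

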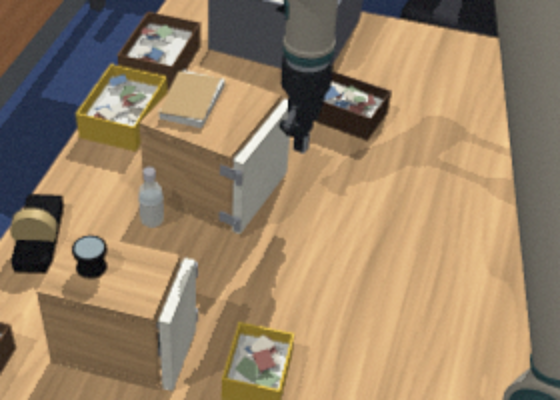

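View pics/top1.png

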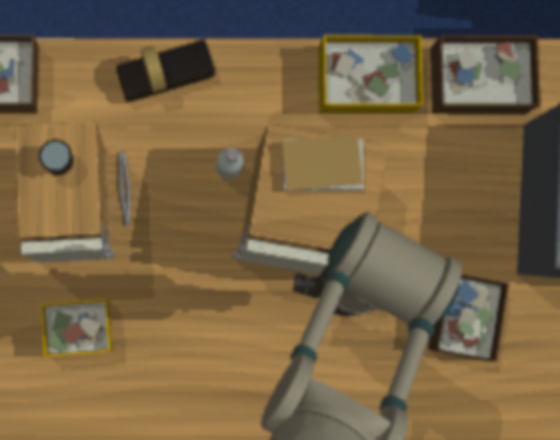

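Side view: the closed fingers are at about (300,140), just in front of the door near its free edge. The top view shows the arm clear of everything. Next I press slowly.

Call:
{"fn": "apply_moves", "kwargs": {"moves": [0,-0.004,-0.005,-0.006,0.008,-0.019,0,0,-0.004,0,-0.002,0,0,0,0,-0.003,0,0,0,0,0,0,-0.003,0,0,0,0,0,0,-0.003,0,0,0,0,0,0,-0.002,0,0,0,0,0,0,-0.002,0,0,0,0,0,0,-0.001,0,0,0,0,0]}}

```text
clock: 3.58
position: [0.5541, -0.227, 0.1107]
ee_rot: [0.002, 0.088, 0.996, -0.001]
contact_force: [-2.9, 0.2, 1.1]
width: 0.0001
```

```bash
python3 - <<'E'
from h import *
rep(cup(.019,.133,.107))
E
```

```text
t 3.58 p [ 0.5541 -0.227   0.1107] F [-2.92  0.19  1.07] w 0.0001
cup frame: out 0.0216 right 0.1349 turn needed [-0.002  0.004 -0.001] q6 -1.9
shift [-0.0026  0.0019  0.0037]
```

Call:
{"fn": "apply_moves", "kwargs": {"moves": [0,-0.001,0,0,0,0,0,0,-0.001,0,0,0,0,0,0,-0.001,0,0,0,0,0,0,-0.001,0,0,0,0,0,0,0,0,0,0,0,0,0,0,0,0,0,0,0,0,0,0,0,0,0,0,0,0,0,0,0,0,0]}}

```text
clock: 4.25
position: [0.5545, -0.2264, 0.1093]
ee_rot: [-0.003, 0.088, 0.996, -0.0]
contact_force: [-3.5, 0.5, 1.0]
width: -0.0001
```

```bash
python3 - <<'E'
from h import *
rep(cup(.019,.133,.107))
E
```

```text
t 4.25 p [ 0.5545 -0.2264  0.1093] F [-3.55  0.5   0.97] w -0.0001
cup frame: out 0.0213 right 0.1342 turn needed [-0.001 -0.005  0.   ] q6 -1.9
shift [-0.0023  0.0012  0.0023]
```

Call:
{"fn": "apply_moves", "kwargs": {"moves": [0,-0.003,0,0,0,0,0,0,-0.003,0,0,0,0,0,0,-0.003,0,0,0,0,0,0,-0.003,0,0,0,0,0,0,-0.003,0,0,0,0,0,0,-0.003,0,0,0,0,0,0,-0.003,0,0,0,0,0,0,-0.003,0,0,0,0,0]}}

```text
clock: 4.92
position: [0.5558, -0.2267, 0.1098]
ee_rot: [-0.027, 0.086, 0.996, 0.002]
contact_force: [-10.4, 0.7, 6.1]
width: -0.0001
```

```bash
python3 - <<'E'
from h import *
rep(cup(.019,.133,.107))
E
```

```text
t 4.92 p [ 0.5558 -0.2267  0.1098] F [-10.36   0.72   6.11] w -0.0001
cup frame: out 0.02 right 0.1342 turn needed [-0.    -0.055  0.004] q6 -1.88
shift [-0.0012  0.0012  0.0027]
```

Call:
{"fn": "apply_moves", "kwargs": {"moves": [0,0.035,0,0,0,0,0,0,0.035,0,0,0,-0.03,0,0,0.035,0,0,0,-0.025,0,0,0.03,0,0,0,0,0,0,0.01,0,0,0,0,0,0,0,0,0,0,0,0,0,0,0,0,0,0,0,0,0,0,0,0,0,0]}}

```text
clock: 5.58
position: [0.4209, -0.2053, 0.1141]
ee_rot: [0.013, 0.087, 0.996, -0.004]
contact_force: [-0.9, -0.7, 0.4]
width: 0.0
```

```bash
python3 - <<'E'
from h import *
rep(cup(.019,.133,.107))
from rig import imaging
for n in ("top","side"):
    d=imaging.get_image(n); np.savez(f"pics/{n}2.npz",**d); cv2.imwrite(f"pics/{n}2.png",cv2.resize(d["image"][80:300,200:480] if n=="top" else d["image"][90:290,180:460],None,fx=2,fy=2)[:,:,::-1])
E
```

```text
t 5.58 p [ 0.4209 -0.2053  0.1141] F [-0.87 -0.74  0.44] w 0.0
cup frame: out 0.1566 right 0.1368 turn needed [-0.005  0.027  0.003] q6 -2.01
shift [-0.1374  0.0035  0.0108]
```

View pics/side2.png

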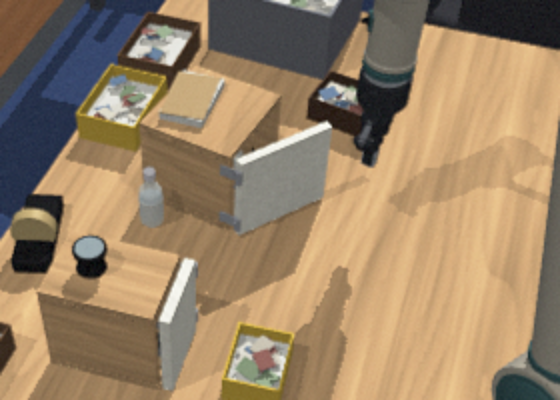

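View pics/top2.png

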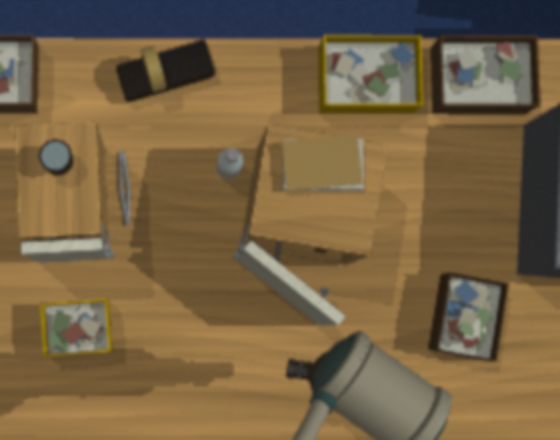

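```bash
cat >> h.py <<'E'
def door(d):
    P=pts(d);hsv=cv2.cvtColor(d["image"],cv2.COLOR_RGB2HSV)
    rel=P-H; out=-rel@CX; right=-rel@CY
    m=(d["range_z"]>0)&(P[...,2]>.148)&(P[...,2]<.163)&(hsv[...,1]<60)&(hsv[...,2]>140)&(np.hypot(out,right)<.19)&(out>-.008)
    q=np.stack([right[m],out[m]],1).astype(np.float32)
    r=cv2.boxPoints(cv2.minAreaRect(q*1000))
    vx,vy,x0,y0=cv2.fitLine(q,cv2.DIST_L2,0,.001,.001).ravel()
    print("door n",len(q),"corners(right,out)",r.round(0).tolist(),"angle",np.arctan2(vy,vx)%np.pi,"maxR",np.hypot(*q.T).max())
E
python3 - <<'E'
from h import *
for k in (0,2): door(dict(np.load(f"pics/top{k}.npz")))
E
```

```text
door n 295 corners(right,out) [[1.0, 7.0], [1.0, -7.0], [167.0, -7.0], [167.0, 7.0]] angle 0.0025606349 maxR 0.1666526
door n 317 corners(right,out) [[-3.0, 7.0], [5.0, -7.0], [149.0, 73.0], [142.0, 87.0]] angle 0.503295 maxR 0.16599903
```

Call:
{"fn": "apply_moves", "kwargs": {"moves": [0,0,-0.03,0.002,-0.005,0.027,0,0,0,-0.03,0.002,0,0,0,0,-0.015,-0.018,0.002,0,0,0,0,-0.03,0,0,0,0,0,0,-0.03,0,0,0,0,0,0,-0.02,0,0,0,0,0,0,-0.01,0,0,0,0,0,0,0,0,0,0,0,0]}}

```text
clock: 6.35
position: [0.5273, -0.3093, 0.105]
ee_rot: [0.003, 0.085, 0.996, -0.001]
contact_force: [0.2, -1.6, -0.1]
width: 0.0
```

```bash
python3 - <<'E'
from h import *
rep(cup(.034,.215,.107))
E
```

```text
t 6.35 p [ 0.5273 -0.3093  0.105 ] F [ 0.16 -1.64 -0.1 ] w 0.0
cup frame: out 0.0336 right 0.2205 turn needed [-0.002  0.006  0.006] q6 -2.05
shift [ 0.0004  0.0055 -0.002 ]
```

Call:
{"fn": "apply_moves", "kwargs": {"moves": [0,0,0.02,0,0,0.006,0.006,0,0,0.02,0,0,0,0,0,0,0.018,0,0,0,0,0,0,0.01,0,0,0,0,0,0.003,0.005,0,0,0,0,0,0.005,0.002,0,0,0,0,0,0.005,0.002,0,0,0,0,0,0.005,0.002,0,0,0,0]}}

```text
clock: 7.02
position: [0.5268, -0.2283, 0.1015]
ee_rot: [-0.0, 0.087, 0.996, -0.002]
contact_force: [0.6, -0.0, 2.0]
width: 0.0002
```

```bash
python3 - <<'E'
from h import *
rep(cup(.0859,.1197,.107))
E
```

```text
t 7.02 p [ 0.5268 -0.2283  0.1015] F [ 0.57 -0.02  2.01] w 0.0002
cup frame: out 0.0482 right 0.1409 turn needed [-0.004 -0.     0.002] q6 -1.92
shift [ 0.0376  0.0213 -0.0055]
```

Near first contact with the inner face. I'll push along the arc at a moderate speed.

Call:
{"fn": "apply_moves", "kwargs": {"moves": [0,0.008,0.004,-0.003,0,0,0,0,0.008,0.004,-0.002,0,0,0,0,0.007,0.004,0,0,0,0,0,0.007,0.005,0,0,0,0,0,0.007,0.005,0,0,0,0,0,0.007,0.006,0,0,0,0,0,0.006,0.006,0,0,0,0,0,0.005,0.006,0,0,0,0]}}

```text
clock: 7.68
position: [0.4735, -0.1779, 0.1082]
ee_rot: [0.001, 0.089, 0.996, -0.003]
contact_force: [0.5, -0.7, 1.0]
width: -0.0001
```

```bash
python3 - <<'E'
from h import *
rep(cup(.1175,.0889,.107))
from rig import imaging
d=imaging.get_image("top");door(d)
cv2.imwrite(f"pics/top3.png",cv2.resize(d["image"][80:300,200:480],None,fx=2,fy=2)[:,:,::-1])
E
```

```text
t 7.68 p [ 0.4735 -0.1779  0.1082] F [ 0.47 -0.67  0.95] w -0.0001
cup frame: out 0.1095 right 0.1006 turn needed [-0.007  0.003 -0.002] q6 -1.88
shift [0.008  0.0117 0.0011]
door n 212 corners(right,out) [[-7.0, 4.0], [6.0, -3.0], [80.0, 140.0], [66.0, 147.0]] angle 1.1103532 maxR 0.16088128
```

View pics/top3.png

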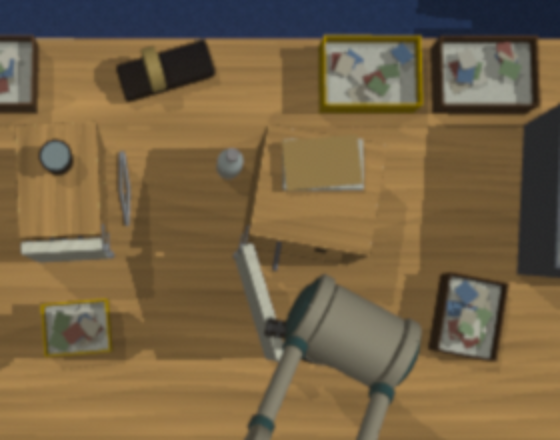

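The door is at about 1.11, from (245,250) to (278,355), with the fingers behind it at about (280,328). I'll continue.

Call:
{"fn": "apply_moves", "kwargs": {"moves": [0,0.005,0.006,0,-0.005,0,0,0,0.004,0.006,0,0,0,0,0,0.004,0.006,0,0,0,0,0,0.003,0.006,0,0,0,0,0,0.003,0.006,0,0,0,0,0,0.002,0.006,0,0,0,0,0,0.002,0.004,0,0,0,0,0,0.002,0.003,0,0,0,0]}}

```text
clock: 8.4
position: [0.4538, -0.1244, 0.1078]
ee_rot: [0.001, 0.088, 0.996, -0.0]
contact_force: [-0.7, -0.2, -0.3]
width: 0.0005
```

```bash
python3 - <<'E'
from h import *
rep(cup(.145,.0226,.107))
from rig import imaging
d=imaging.get_image("top");door(d)
E
```

```text
t 8.4 p [ 0.4538 -0.1244  0.1078] F [-0.71 -0.23 -0.25] w 0.0005
cup frame: out 0.1383 right 0.0514 turn needed [-0.     0.001 -0.001] q6 -1.81
shift [0.0067 0.0288 0.0008]
door n 216 corners(right,out) [[-8.0, 1.0], [7.0, 0.0], [17.0, 122.0], [2.0, 124.0]] angle 1.50361 maxR 0.12351397
```

Call:
{"fn": "apply_moves", "kwargs": {"moves": [0,0,0.003,0,0,0,0,0,0.002,0.003,0,0,0,0,0,0.002,0.003,0,0,0,0,0,0,0,0,0,0,0,0,0,0,0,0,0,0,0,0,0,0,0,0,0,0,0,0,0,0,0,0,0,0,0,0,0,0,0]}}

```text
clock: 9.12
position: [0.4504, -0.1132, 0.1074]
ee_rot: [-0.0, 0.088, 0.996, 0.0]
contact_force: [0.3, -0.4, 1.2]
width: 0.0
```

```bash
python3 - <<'E'
from h import *
rep(cup(.145,.0226,.107))
from rig import imaging
d=imaging.get_image("top");door(d)
cv2.imwrite(f"pics/top4.png",cv2.resize(d["image"][80:300,200:480],None,fx=2,fy=2)[:,:,::-1])
E
```

```text
t 9.12 p [ 0.4504 -0.1132  0.1074] F [ 0.26 -0.36  1.24] w 0.0
cup frame: out 0.1437 right 0.041 turn needed [ 0.001 -0.001 -0.001] q6 -1.79
shift [0.0014 0.0184 0.0004]
door n 205 corners(right,out) [[-8.0, 0.0], [7.0, 0.0], [8.0, 125.0], [-7.0, 125.0]] angle 1.5883707 maxR 0.12544678
```

View pics/top4.png

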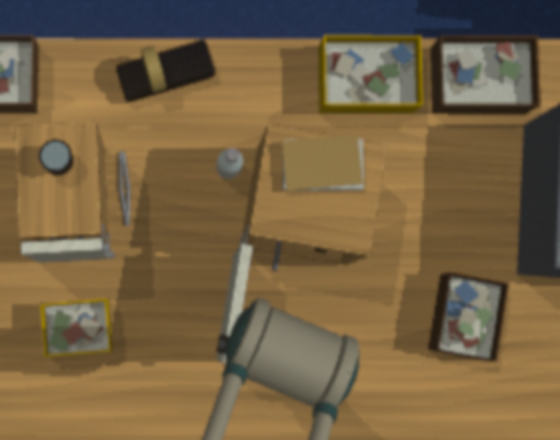

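The door coasted to about 1.57, from (247,245) to about (225,355). Next I back the fingers off to the right, lift, and look again.

Call:
{"fn": "apply_moves", "kwargs": {"moves": [0,0,-0.02,0,0,0,0,0,0,-0.03,0,0,0,0,0,0,-0.03,0,0,0,0,0,0,-0.03,0,0,0,0,0,0,-0.01,-0.03,0,0,0,0,0,0,-0.04,0,0,0,0,0,0,-0.04,0,0,0,0,0,0,-0.02,0,0,0]}}

```text
clock: 9.83
position: [0.425, -0.2355, 0.2353]
ee_rot: [-0.007, 0.088, 0.996, 0.005]
contact_force: [0.8, -0.3, 0.0]
width: 0.0003
```

```bash
python3 - <<'E'
from h import *
rep(cup(.145,.0226,.107))
from rig import imaging
d=imaging.get_image("top");door(d)
cv2.imwrite(f"pics/top5.png",cv2.resize(d["image"][80:300,200:480],None,fx=2,fy=2)[:,:,::-1])
d=imaging.get_image("side")
cv2.imwrite(f"pics/side5.png",cv2.resize(d["image"][90:290,180:460],None,fx=2,fy=2)[:,:,::-1])
E
```

```text
t 9.83 p [ 0.425  -0.2355  0.2353] F [ 0.81 -0.28  0.01] w 0.0003
cup frame: out 0.1473 right 0.1659 turn needed [ 0.008 -0.016 -0.001] q6 -2.04
shift [-0.0041  0.1422  0.1295]
door n 300 corners(right,out) [[-8.0, 1.0], [7.0, 1.0], [8.0, 159.0], [-7.0, 159.0]] angle 1.5636767 maxR 0.15893488
```

View pics/top5.png

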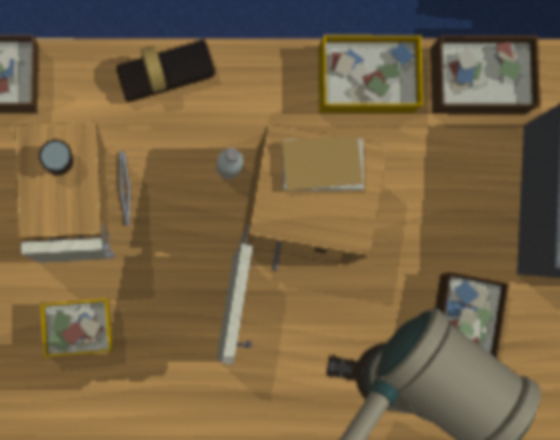

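View pics/side5.png

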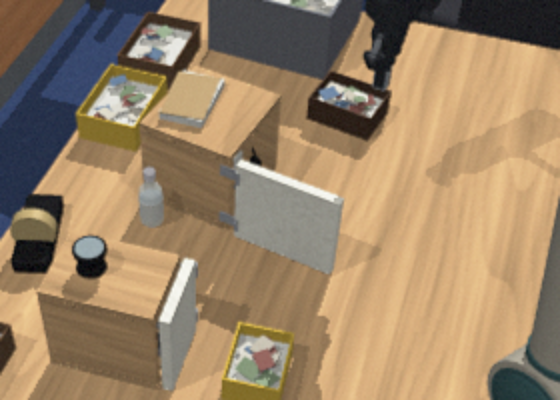

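The door stands square (1.56), the fingers are clear, and everything else is where it stood. I'll wait a moment and recheck before handing in.

Call:
{"fn": "apply_moves", "kwargs": {"moves": [0,0,0,0,0,0,0,0,0,0,0,0,0,0,0,0,0,0,0,0,0,0,0,0,0,0,0,0,0,0,0,0,0,0,0,0,0,0,0,0,0,0,0,0,0,0,0,0,0,0,0,0,0,0,0,0]}}

```text
clock: 10.6
position: [0.4226, -0.2328, 0.2285]
ee_rot: [-0.012, 0.088, 0.996, 0.008]
contact_force: [0.0, -0.3, -0.2]
width: -0.0004
```

```bash
python3 - <<'E'
from h import *
rep()
from rig import imaging,workorder
d=imaging.get_image("top");door(d)
a=dict(np.load("pics/top0.npz"))
P=pts(d);Q=pts(a)
for nm,(x0,x1,y0,y1,z0,z1) in dict(narrowdoor=(.57,.61,.08,.24,.148,.163),loupe=(.62,.8,.1,.24,.175,.22),glue=(.6,.75,-.1,.0,.05,.13),env=(.63,.8,-.32,-.1,.168,.19),tub=(.4,.56,.05,.25,.03,.07)).items():
    f=lambda X:X[(X[...,0]>x0)&(X[...,0]<x1)&(X[...,1]>y0)&(X[...,1]<y1)&(X[...,2]>z0)&(X[...,2]<z1)].mean(0).round(4)
    print(nm,f(Q),f(P))
E
```

```text
t 10.6 p [ 0.4226 -0.2328  0.2285] F [ 0.02 -0.34 -0.2 ] w -0.0004
cup frame: out 0.1501 right 0.1636 turn needed [ 0.013 -0.025  0.   ] q6 -2.04
door n 303 corners(right,out) [[-8.0, 0.0], [7.0, 0.0], [8.0, 160.0], [-7.0, 160.0]] angle 1.5624934 maxR 0.1600973
narrowdoor [0.5972 0.1638 0.1566] [0.5971 0.1642 0.1566]
loupe [0.7162 0.1674 0.1989] [0.7163 0.1674 0.1986]
glue [ 0.7294 -0.0799  0.0827] [ 0.7304 -0.0799  0.0834]
env [ 0.7109 -0.2027  0.1757] [ 0.711  -0.2028  0.1757]
tub [0.4837 0.1543 0.0428] [0.4837 0.1543 0.0428]
```

```bash
python3 -c "
from rig import workorder
print(workorder.sign_off())"
```

```text
the job is handed in; nothing more can be done
None
```

The wide cupboard's door is open and stands square to the cupboard. The job was handed in at about 10.7 s, and no verdict is reported.

- **How it went:** I pressed the door near its free edge with closed fingers. The force was about 10 N at the end of the press, the highest I read. The spring then set the door ajar at 0.50 rad. I went in behind the free edge and pushed. The door ran ahead of the fingers for the last part and came to rest by itself.
- **Final check:** The top camera read 1.564 rad and then 1.562 rad about 0.8 s later. One reading of 1.588 came while the arm partly hid the door, so I set it aside. The robot was touching nothing and read under 0.5 N.
- **Everything else:** The narrow door, loupe, glue, envelopes and yellow tub measured within 1 mm of where they started. I did not measure the brown basket, blue box or tweezers. The tweezers and the basket look unmoved in the pictures, though the arm partly hid the basket in the last top view. Nothing came near the blue box.

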